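# Unlatch a vial shaker's hold-down arm and hold it up

## Task

Free the vials on the bench shaker for unloading: draw the lock pin up out of the hold-down arm's coupler, stand it in the small pin socket on the deck, fully down, and let go of it. Then pull the latch's ball knob sideways, away from the coupler, to its stop and by that knob lift the arm off its ball until the coupler is at least 6 cm above the ball. Finish while still holding the arm up like this, with the vials left standing in their nest and the other things on the bench left where they are.

Things in the scene. Friction and masses are not known exactly. Their poses are not given: they have to be found in the camera images.
- shaker: Bench vial shaker, fixed: a white box 270 (x) x 170 (y) mm with an aluminium deck 66 mm above the bench. Origin: centre of its underside, on the bench. Its -x end (control panel) looks towards the robot, +x is the arm's hinge end, +y the latch knob's side. 'Shaker' directions and mm below are in this frame. Highest fixed part 150 mm; only knob and pin stand higher.
- hold_arm: Hinged arm: aluminium bar, 92 x 80 mm pressure plate over the vials, grey coupler housing in front (78 x 56 mm, roof 150 mm above the bench when shut), 0.45 kg +-20 %. Origin on the hinge axis; x, y, z as the shaker's when shut. Turns freely about its y axis, front end rising, to at most 0.9 rad; falls shut when let go. Lifting it at the knob takes about 3 N.
- hinge (a point): On the hinge axis of the arm (axis along shaker y), fixed to the shaker at (+115, 0, +134) mm of it. The ball knob swings about this axis: when shut it lies 210 mm in front of it and 41 mm above it.
- coupler (a point): Centre of the ball socket in the coupler housing, moving with the arm, 210 mm in front of the hinge axis and 8 mm below it. It coincides with ball when the arm is shut.
- ball (a point): Centre of the steel ball (24 mm across, on a post) at shaker (-95, 0, +126) mm, fixed. The latch jaw catches under its flat shoulder, so the arm cannot rise until the latch has been pulled.
- latch (a joint): Travel of the slide latch in m: 0 latched, 0.016 pulled out to its stop, along shaker +y (straight out of the coupler's side). Spring 3 N at 0, 7 N at the stop; springs back when let go. The ball is free from about 7 mm; pull it beyond 10 mm while the arm is still down. With the lock pin in, it moves 3 to 5 mm at most.
- knob (a point): Centre of the latch's black ball knob, 25 mm in diameter, on an upright 9 mm stem; at shaker (-95, +68, +175) mm when shut and latched, 40 mm out from the coupler's side. Moves with latch and arm. Gripped from above, fingers closing along shaker y, it can be pulled along y and turns between the pads as the arm rises (tool kept pointing down).
- lock_pin: Loose steel pin, 102 mm long, about 60 g, at the start upright in an 11 mm hole in the coupler at shaker (-128, 0) mm. Origin: centre of its lower tip (86 mm above the bench then), z up to the grip. Shank 8 mm in diameter, 64 mm long, chamfered; then a 20 mm collar, 4 mm thick, resting on the coupler's roof; then a knurled grip, 16 mm in diameter, 68 to 102 mm above the tip.
- socket_mouth (a point): Centre of the rim of the pin socket, a steel tube 46 mm tall on the deck, at shaker (-104, -66, +112) mm, fixed. Bore 12 mm, flared to 19 mm at the rim in the top 10 mm, 42 mm deep.
- socket_floor (a point): Centre of the floor of the pin socket's bore, 42 mm below the rim, 70 mm above the bench. The tip of the parked pin stands here; then the collar is 22 mm above the rim.
- vial_0: Loose sample vial with cap, 25 mm in diameter, 52 mm tall, standing in the nest under the pressure plate. Origin: centre of its underside.
- vial_1: As vial_0.
- vial_2: As vial_0.
- vial_3: As vial_0.
- bench_timer: Bystander: small flat timer, 52 x 72 x 14 mm, loose on the bench on the knob's side of the shaker. Origin: centre of its underside.
- petri_dish: Bystander: petri dish, 60 mm across, 14 mm tall, loose on the bench on the knob's side. Origin: centre of its underside.
- screwdriver: Bystander: screwdriver, 26 x 181 x 26 mm, lying loose on the bench on the socket's side. Origin: centre of its underside.
Not all that is in view belongs to the job. What is shaped like the lock_pin but red is not meant.

How it is judged:
On the way, in this order (a step that is already met when the one before it is completed fails the run):
1. the lock pin stands upright in the pin socket, down on its floor and let go, with the arm still shut (horizontal distance between lock_pin and socket_floor below 0.006 m and z of lock_pin in the frame of socket_floor below 0.006 m and angle between lock_pin's own z axis and vertical below 0.15 rad and contact force between the fingers and lock_pin below 0.1 N and z of coupler in the frame of ball below 0.004 m), for 0.2 s.
2. the latch is pulled sideways more than 10 mm while the arm is still down on the ball (value of joint latch above 0.01 m and z of coupler in the frame of ball below 0.006 m), for 0.1 s.
At the end, for the whole second after the job is handed in: The fingers hold the arm up (contact over 1 N, nothing else propping it) with the coupler more than 60 mm above the ball; the lock pin stands in the pin socket, its tip within 6 mm of the floor and of the axis, within 0.15 rad of upright. The vials stand and the bystanders are where they were (z of coupler in the frame of ball above 0.06 m and contact force between the fingers and hold_arm above 1 N and contact force between each of lock_pin, screwdriver and hold_arm below 0.1 N and horizontal distance between lock_pin and socket_floor below 0.006 m and z of lock_pin in the frame of socket_floor below 0.006 m and angle between lock_pin's own z axis and vertical below 0.15 rad); the arm keeps its last pose, push and grip.
It fails at once if a vial is tipped by more than 0.3 rad or moved by more than 15 mm (angle between any of vial_0, vial_1, vial_2, vial_3's own z axis and vertical above 0.3 rad or distance of any of vial_0, vial_1, vial_2, vial_3 from where it was at the start of the episode above 0.015 m).
It fails at once if the timer, the petri dish or the screwdriver is moved by more than 20 mm (distance of any of bench_timer, petri_dish, screwdriver from where it was at the start of the episode above 0.02 m).
It also fails if it takes over 54 s, if anything falls off the work surface, if the arm or the gripper's body presses on something with over 40 N, if the wrist force passes 120 N, or if a joint passes its speed limit or range.

## Robot

A 6-joint arm with a two-finger parallel gripper is mounted at the origin on a cart in front of the work surface, level with it; the furniture and walls round the work are solid. World frame = base frame: x ahead of the robot, y to its left, z up, the work surface at z = 0. Lengths are in m, angles in rad, forces in N, time in s.
With the tool pointing down it reaches from about 0.375 to 0.825 m from the base axis. Payload 5.5 kg.
Tool frame: the origin (TCP) lies on the centre line of the jaws, within the pads' length; the fingertips stand manip.tip_extent ahead of it and the grasp point (between the pads) lies 5 mm behind it (manip.tip_extent is the distance from the TCP to the fingertips, in m); z points along the fingers, y is the line along which they close (so a half turn about z gives the same grasp; the last joint's range is limited). The gripper opens to 85 mm and grips with 20 to 120 N. Pads are 22 mm wide; open, the fingers measure 114 mm over their backs; the gripper's body (76 mm by 85 mm) begins 54 mm behind the grasp point. The pads swing forward as they close: fully open they stand 13 mm farther back than shut.
Start: joints at [1.346, 0.314, -0.047, 1.21, 0, 1.571], TCP at [0.134, 0.585, 0.245] pointing down, gripper open.
Joint ranges: [-2.67, 2.67], [-0.69, 1.73], [-1.03, 1.25], [-2.08, 2.16], [-1.42, 1.45], [-3.14, 3.14]. Speed limits (rad/s): [2.39, 2.39, 3.01, 3.14, 3.14, 3.14].

## Interface

Orientations are given as a rotation vector (axis times angle).
In Python, from plant import manip, imaging gives the robot as it stands. Calls block until the motion is done:
- manip.move_pose(position, orientation): joint-space move of the TCP to a pose.
- manip.move_l(position, ori=None, rate=0.15, stop_force=None): straight line of the TCP; ori=None keeps the orientation; rate is the mean speed in m/s. With stop_force (N) it stops when the force on the tool has changed by that much, and returns True; else False.
- manip.set_joints(angles): joint-space move.
- manip.grip(opening): finger opening in m; the grip force is fixed at half the most; returns when the fingers have stopped.
- manip.wait(seconds).
- manip.inverse_kinematics(position, orientation): joint angles nearest the present ones, or None.
- imaging.camera(name): name is "side" or "top" or "wrist"; returns the picture (384x512x3 uint8, red, green, blue); there is no depth.
- imaging.calibration(name): a dict with "intrinsics" (3x3 intrinsics, pixels), "extrinsics" (4x4, takes a point from camera to world coordinates). Camera axes: x right, y down, z forward; pixel columns grow to the right and rows downward; lengths in m; the calibration is good to about 2 mm. The wrist camera is an equidistant fisheye: a pixel r from the principal point sees the ray r / f radians off the axis. A picture is of the moment at which its call begins: read the wrist's pose just before it. calibration takes no time and is no camera call; for the wrist camera it gives the pose at the moment of the call.
A pose or a line that the arm cannot do raises manip.MotionError and nothing moves.
- manip.sign_off(): hands the job in; it is judged then, once.
Readings, each from a call of its own:
- manip.current_time(): time.
- manip.current_joint_pos(): joint angles.
- manip.current_dq(): joint speeds.
- manip.current_joint_torque(): joint torques, N m.
- manip.current_eef_pos(): TCP position.
- manip.current_tcp_rot(): TCP orientation.
- manip.current_wrist_force(): force on the tool from outside, world axes, zero at the start.
- manip.current_moment(): the same for the moment, N m.
- manip.current_width(): finger opening in m.
- manip.current_grasp_force(): force on a finger pad.
Only numpy, scipy, OpenCV 4.12 (cv2) and the standard library are available. Lean on these libraries where they do the work, as an engineer would, in place of code of your own. Each camera call takes 0.05 s, during which the arm holds its last target. There are 200 camera calls.

## Working session

There is one attempt and no reset: what is moved stays moved. The work goes in short steps, each a Python script; the robot and the scene stay as the last script left them, time stands still between calls to the robot, and variables do not carry over. Pictures are saved under pics/ and viewed, at most 11 in all, crops included, and the job is handed in when it is done.

```bash
mkdir -p pics; ls; python3 - <<'E'
from plant import manip, imaging
import cv2, numpy as np
np.set_printoptions(precision=4,suppress=True)
for n in ("side","top","wrist"):
    c=imaging.calibration(n); im=imaging.camera(n); np.save(f"{n}0.npy",im)
    cv2.imwrite(f"pics/{n}0.png",im[:,:,::-1]); print(n,c["intrinsics"],c["extrinsics"])
a=cv2.imread("pics/side0.png");b=cv2.imread("pics/top0.png")
print(manip.tip_extent,manip.current_tcp_rot(),manip.current_time())
E
```

```text
pics
side [[353.8998   0.     249.7572]
 [  0.     353.8998 185.4618]
 [  0.       0.       1.    ]] [[ 0.9541  0.1744 -0.2433  0.7561]
 [ 0.2989 -0.5987  0.7431 -0.5866]
 [-0.016  -0.7818 -0.6234  0.6535]
 [ 0.      0.      0.      1.    ]]
top [[355.5868   0.     262.4588]
 [  0.     355.5868 196.1667]
 [  0.       0.       1.    ]] [[-0.0282 -0.9857  0.166   0.3817]
 [-0.9995  0.0295  0.0055  0.0079]
 [-0.0103 -0.1658 -0.9861  1.0769]
 [ 0.      0.      0.      1.    ]]
wrist [[297.3186   0.     254.114 ]
 [  0.     297.3186 191.0692]
 [  0.       0.       1.    ]] [[ 0.2228  0.9394  0.2605  0.0693]
 [ 0.9749 -0.2143 -0.0611  0.5994]
 [-0.0016  0.2676 -0.9635  0.3729]
 [ 0.      0.      0.      1.    ]]
0.014 [-0.3523 -3.1216  0.002 ] 0.15
```

View pics/top0.png

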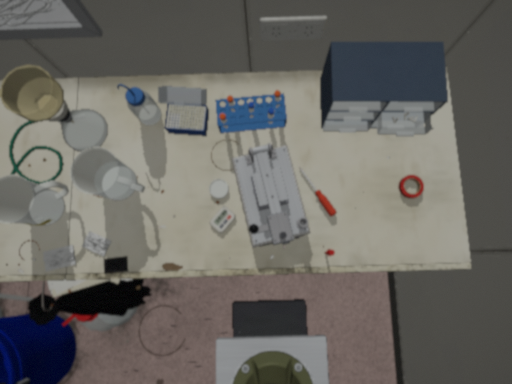

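View pics/side0.png

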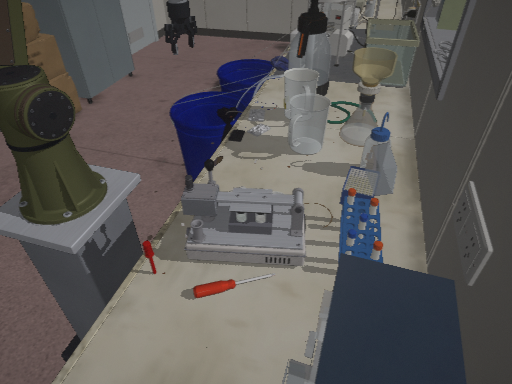

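The top view shows the shaker around (270,195) with its hinge end away from the robot. In the side view the pin is near (188,183), the knob near (214,162) and the socket near (197,228). I'll enlarge both crops.

```bash
python3 - <<'E'
import cv2, numpy as np
a=cv2.imread("pics/side0.png")[145:275,170:320];b=cv2.imread("pics/top0.png")[135:255,205:315]
a=cv2.resize(a,None,fx=4,fy=4,interpolation=2)[:, :440] ;b=cv2.resize(b,(360,393),interpolation=2)
h=max(a.shape[0],b.shape[0]);c=np.zeros((h,800,3),np.uint8);c[:a.shape[0],:440]=a;c[:b.shape[0],440:]=b
cv2.imwrite("pics/crop0.png",c)
E
```

```text
(no output)
```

View pics/crop0.png

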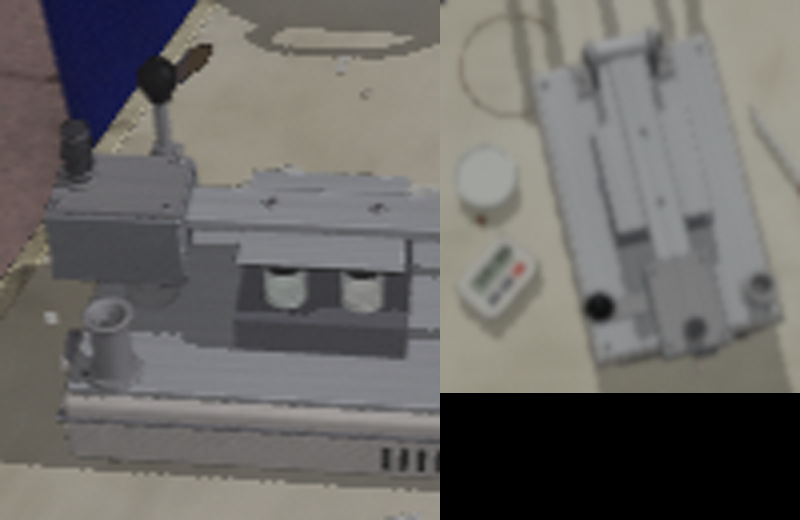

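The crop shows the knob at side (209,165) / top (254,229), the pin grip top at side (189,176) / top (283,235), and the socket rim at side (197,223.5) / top (303,223). Next I'll triangulate these.

```bash
cat > h.py <<'E'
import numpy as np, cv2
from plant import manip, imaging
from scipy.spatial.transform import Rotation as R
np.set_printoptions(precision=4,suppress=True)
def ray(c,uv,fish=False):
    K,T=c["intrinsics"],c["extrinsics"]
    d=np.array([(uv[0]-K[0,2])/K[0,0],(uv[1]-K[1,2])/K[1,1],1.])
    if fish:
        r=np.hypot(d[0],d[1]); d=np.array([d[0]/r*np.sin(r),d[1]/r*np.sin(r),np.cos(r)])
    d=T[:3,:3]@d; return T[:3,3],d/np.linalg.norm(d)
def tri(rays):
    A=sum(np.eye(3)-np.outer(d,d) for o,d in rays); b=sum((np.eye(3)-np.outer(d,d))@o for o,d in rays)
    p=np.linalg.solve(A,b); return p,max(np.linalg.norm(np.cross(p-o,d)) for o,d in rays)
def proj(c,p,fish=False):
    K,T=c["intrinsics"],c["extrinsics"]; q=T[:3,:3].T@(np.asarray(p)-T[:3,3])
    s=q[:2]/q[2]
    if fish: r=np.hypot(*q[:2]); s=q[:2]/r*np.arctan2(r,q[2])
    return s*[K[0,0],K[1,1]]+K[:2,2]
def down(yaw):  # tool z down, tool y (closing line) at angle yaw+90deg in world
    return (R.from_euler('z',yaw)*R.from_euler('x',np.pi)).as_rotvec()
E
python3 - <<'E'
from h import *
cs,ct=imaging.calibration("side"),imaging.calibration("top")
def dark(n,u,v,w=7):
    im=np.load(n+"0.npy")[v-w:v+w+1,u-w:u+w+1].astype(int).sum(2); m=(im<120).astype(np.uint8)
    M=cv2.moments(m,True); return M["m10"]/M["m00"]+u-w,M["m01"]/M["m00"]+v-w,M["m00"]
ks,kt=dark("side",209,164),dark("top",254,229); print(ks,kt)
P={}
for n,s,t in (("knob",ks,kt),("pintop",(189,176.3),(282.9,235.2)),("sock",(197,223.5),(302.8,222.7))):
    P[n],e=tri([ray(cs,s),ray(ct,t)]); print(n,P[n],e)
a,b=(P["knob"]-P["sock"])[:2],np.array([9,134])
yaw=np.arctan2(a[1],a[0])-np.arctan2(b[1],b[0]); print(yaw,np.hypot(*a))
for j in ([0,0],):
    print(manip.current_joint_pos())
# where wrist camera sits relative to tool
c=imaging.calibration("wrist")["extrinsics"]; Rt=R.from_rotvec(manip.current_tcp_rot()).as_matrix()
print(Rt, Rt.T@(c[:3,3]-manip.current_eef_pos()), Rt.T@c[:3,:3])
E
```

```text
(207.31578947368422, 163.01754385964912, 114.0) (253.0810810810811, 228.54054054054055, 37.0)
knob [0.4493 0.038  0.1751] 0.002011558850224656
pintop [ 0.433  -0.0346  0.1841] 0.0016392420626986984
sock [ 0.4696 -0.0941  0.1052] 0.001441472468082647
0.22004922067024713 0.1336827354169043
[ 1.346   0.3141 -0.0478  1.2102  0.      1.5708]
[[-0.9748  0.2229 -0.0003]
 [ 0.2229  0.9748 -0.0012]
 [ 0.     -0.0013 -1.    ]] [ 0.0661  0.     -0.1284] [[ 0.0001 -0.9635 -0.2676]
 [ 1.      0.0001 -0.0001]
 [ 0.0001 -0.2676  0.9635]]
```

```bash
cat >> h.py <<'E'
def ring(im,uv,w=14): pass
def snap(n):
    c=imaging.calibration("wrist"); im=imaging.camera("wrist"); np.savez(n,im=im,K=c["intrinsics"],T=c["extrinsics"]); return im
def load(n):
    d=np.load(n+".npz"); return d["im"],dict(intrinsics=d["K"],extrinsics=d["T"])
E
python3 - <<'E'
from h import *
for y in (0.22,0.22-np.pi): print(y,manip.inverse_kinematics([0.44,-0.03,0.30],down(y)),manip.inverse_kinematics([0.44,-0.03,0.165],down(y)))
p=manip.current_eef_pos(); manip.move_l([p[0]+.0,p[1]-.05,0.36],rate=.3)
y=0.22
if manip.inverse_kinematics([0.44,-0.03,0.30],down(y)) is None: y-=np.pi
y0=None
for yy in (0.22,0.22-np.pi):
    q=manip.inverse_kinematics([0.44,-0.03,0.30],down(yy))
    if q is not None and (y0 is None or abs(q[5])<abs(b)): y0,b=yy,q[5]
print("yaw",y0)
f=np.array([np.cos(.22),np.sin(.22)])
s=1 if y0>0 else -1
base=np.array([0.45,-0.03])-s*0.02*f
manip.move_pose([*base,0.30],down(y0)); manip.wait(.3); a=snap("w1")
l=np.array([-f[1],f[0]])
manip.move_l([*(base-0.06*l),0.30],rate=.2); manip.wait(.3); b=snap("w2")
c=np.zeros((600,800,3),np.uint8)
c[:300,:400]=cv2.resize(a,(400,300)); c[:300,400:]=cv2.resize(b,(400,300))
for i,n in enumerate(("w1","w2")):
    im,cal=load(n)
    u,v=proj(cal,[0.45,-0.03,0.15],True).astype(int); print(n,u,v)
    u,v=max(u,75),max(v,56); u0,v0=u-75,v-56
    cr=im[v0:v0+112,u0:u0+150]; cr=cv2.resize(cr,None,fx=2.66,fy=2.66); c[300:300+cr.shape[0],400*i:400*i+cr.shape[1]]=cr[:300,:400]
    print(u0,v0)
    for nm,p in (("knob",[.4493,.038,.1751]),("pin",[.433,-.0346,.1841]),("sock",[.4696,-.0941,.1052])): print(nm,proj(cal,p,True))
cv2.imwrite("pics/w12.png",c[:,:,::-1]); print(manip.current_time())
E
```

```text
0.22 [-0.0681 -0.0053 -0.2996  1.2765  0.      2.8535] [-0.0681  0.0684 -0.5384  0.964   0.      2.8535]
-2.921592653589793 [-0.0681 -0.0053 -0.2996  1.2765  0.     -0.2881] [-0.0681  0.0684 -0.5384  0.964   0.     -0.2881]
yaw -2.921592653589793
w1 254 159
179 103
knob [328.8862 180.2416]
pin [253.6429 145.0457]
sock [194.4272 157.6658]
w2 316 159
241 103
knob [388.6396 180.9489]
pin [324.736 146.091]
sock [247.9709 157.3286]
4.2
```

View pics/w12.png

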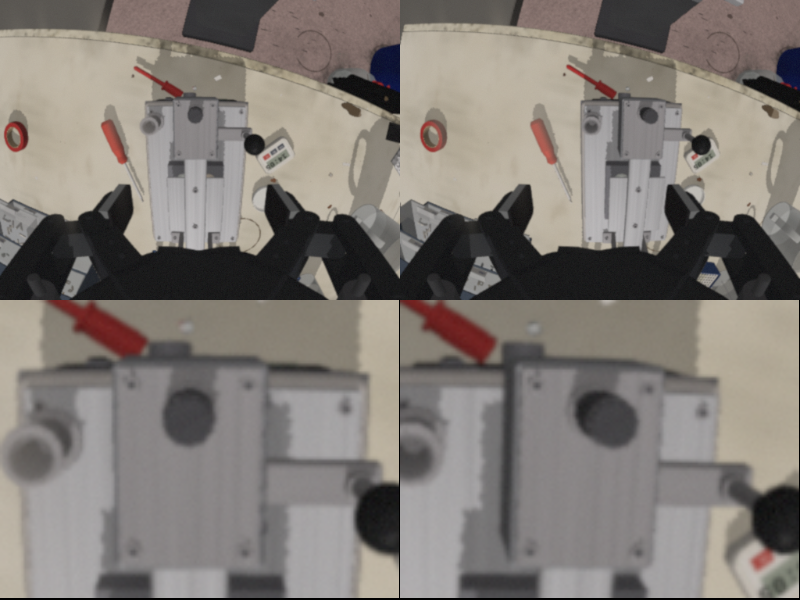

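The crops show the pin grip near w1 (250,147), the knob near w1 (326,185) and w2 (387,185), and the socket rim near w1 (192,161) and w2 (247,161). One enlarged, contrast-stretched crop should pin these down.

```bash
python3 - <<'E'
from h import *
c=np.zeros((600,800,3),np.uint8)
S={}
for i,n in enumerate(("w1","w2")):
    im,cal=load(n)
    k=(326,185) if i==0 else (387,185)
    g=im.astype(int).sum(2)[k[1]-16:k[1]+17,k[0]-16:k[0]+17]; m=(g<110).astype(np.uint8)
    nl,lab,st,ce=cv2.connectedComponentsWithStats(m); j=1+np.argmax(st[1:,4]); kn=ce[j]+[k[0]-16,k[1]-16]; print("knob",kn,st[j])
    S[n]=ray(cal,kn,True)
    for r,(u,v) in enumerate(((250,147),(192,161)) if i==0 else ((318,146),(247,161))):
        cr=im[v-19:v+19,u-25:u+25]; cr=cv2.resize(cr,(400,300),interpolation=cv2.INTER_CUBIC).astype(float)*1.4
        c[300*r:300*r+300,400*i:400*i+400]=np.clip(cr,0,255)
print(tri(list(S.values())))
cs,ct=imaging.calibration("side"),imaging.calibration("top")
print(tri(list(S.values())+[ray(cs,(207.3,163.0)),ray(ct,(253.1,228.5))]))
cv2.imwrite("pics/w12b.png",c[:,:,::-1])
E
```

```text
knob [325.0292 183.8292] [  3   4  25  24 445]
knob [384.8521 184.3835] [  3   5  23  23 399]
(array([0.4535, 0.0358, 0.1738]), np.float64(1.869606914283028e-05))
(array([0.4515, 0.0357, 0.1766]), np.float64(0.003186321494572569))
```

View pics/w12b.png

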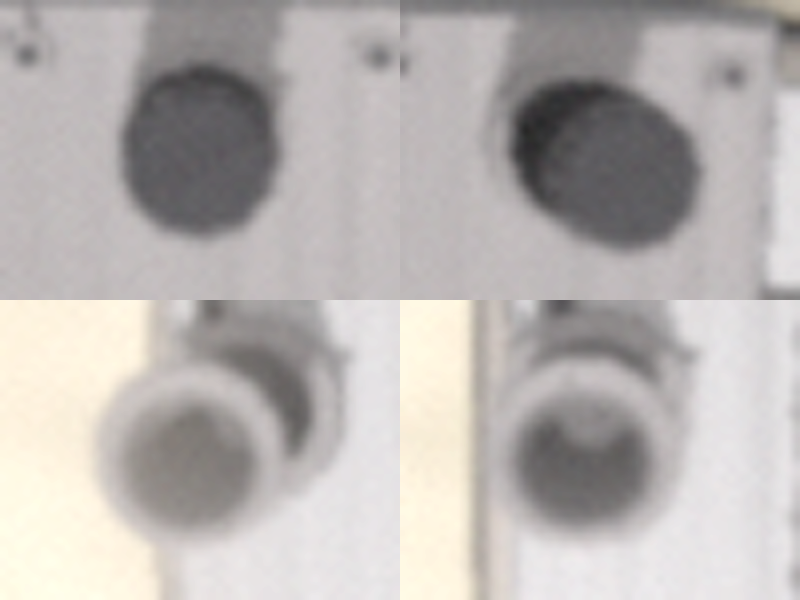

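The pictures are clear. The pin-top disc centre is at w1 (249.4,148.1) and w2 (320.2,148.1). The socket rim centre is at w1 (190.4,161.0) and w2 (244.3,160.6). Now I'll triangulate and fit the shaker pose.

```bash
cat > fit.py <<'E'
from h import *
obs={"knob":((325.03,183.83),(384.85,184.38),(207.3,163.0),(253.1,228.5)),
"pin":((249.4,148.1),(320.2,148.1),(189,175.5),(282.9,235.2)),
"sock":((190.4,161.0),(244.3,160.6),(197,223.5),(302.8,222.7))}
L={"knob":(-95,68,175),"pin":(-128,0,188),"sock":(-104,-66,112)}
c1,c2=load("w1")[1],load("w2")[1]; cs,ct=imaging.calibration("side"),imaging.calibration("top")
def fit(P):
    A=np.array([L[k] for k in L])/1e3; B=np.array([P[k] for k in L])
    a,b=A[:,:2]-A[:,:2].mean(0),B[:,:2]-B[:,:2].mean(0)
    y=np.arctan2((a[:,0]*b[:,1]-a[:,1]*b[:,0]).sum(),(a*b).sum())
    M=np.array([[np.cos(y),-np.sin(y)],[np.sin(y),np.cos(y)]])
    o=B[:,:2].mean(0)-M@A[:,:2].mean(0); return y,o,B[:,:2]-(A[:,:2]@M.T+o),B[:,2]-A[:,2]
if __name__=="__main__":
  for nm in ("wrist","fixed","all"):
    P={}
    for k,(a,b,s,t) in obs.items():
        w=[ray(c1,a,True),ray(c2,b,True)]; f=[ray(cs,s),ray(ct,t)]
        P[k],e=tri({"wrist":w,"fixed":f,"all":w+f}[nm]); print(nm,k,P[k],round(e,4))
    print(*fit(P))
E
python3 fit.py
```

```text
wrist knob [0.4535 0.0358 0.1738] 0.0
wrist pin [ 0.4361 -0.0375  0.1827] 0.0004
wrist sock [ 0.4734 -0.0973  0.109 ] 0.0
0.21484035705652857 [ 0.561  -0.0104] [[-0.0001  0.    ]
 [ 0.0001  0.0002]
 [-0.     -0.0002]] [-0.0012 -0.0053 -0.003 ]
fixed knob [0.4493 0.0379 0.1752] 0.0021
fixed pin [ 0.433  -0.0344  0.1862] 0.0018
fixed sock [ 0.4696 -0.0941  0.1052] 0.0014
0.2185507374632377 [ 0.5572 -0.0072] [[-0.0004 -0.0007]
 [ 0.0007  0.0006]
 [-0.0003  0.0001]] [ 0.0002 -0.0018 -0.0068]
all knob [0.4515 0.0357 0.1766] 0.0032
all pin [ 0.4346 -0.0368  0.1875] 0.0036
all sock [ 0.4719 -0.0963  0.1086] 0.0042
0.2191542761995759 [ 0.5592 -0.0094] [[-0.0002 -0.0006]
 [ 0.0003  0.0005]
 [-0.0001  0.0001]] [ 0.0016 -0.0005 -0.0034]
```

The wrist fit is consistent in shape, but sits about 4 mm off the fixed cameras. A half-turn wrist view will cancel the camera mount bias.

```bash
python3 - <<'E'
from h import *
f=np.array([np.cos(.215),np.sin(.215)]); k=np.array([.452,.0365])
def meas(n,g):
    im=snap(n); c=load(n)[1]; u,v=proj(c,g,True).round().astype(int)
    m=(im.astype(int).sum(2)[v-20:v+21,u-20:u+21]<110).astype(np.uint8)
    nl,lab,st,ce=cv2.connectedComponentsWithStats(m); j=1+np.argmax(st[1:,4]); uv=ce[j]+[u-20,v-20]
    o,d=ray(c,uv,True); p=o+d*(.175-o[2])/d[2]; print(n,uv,st[j],p); return ray(c,uv,True)
b=k+f*.03-.04*np.array([-f[1],f[0]])
y=.215
manip.move_pose([*b,.30],down(y-np.pi)); manip.wait(.3); r1=meas("w3",[*k,.175])
b=k-f*.03-.04*np.array([-f[1],f[0]])
manip.move_pose([*b,.30],down(y)); manip.wait(.3); r2=meas("w4",[*k,.175])
print(tri([r1,r2]),manip.current_time())
im=load("w4")[0]; cv2.imwrite("pics/w4.png",im[:,:,::-1])
E
```

```text
w3 [300.5896 154.5378] [  7  10  25  25 463] [0.4534 0.0356 0.175 ]
w4 [217.6575 154.2877] [27  7  8 20 73] [0.4558 0.0279 0.175 ]
(array([0.4545, 0.0316, 0.1758]), np.float64(0.003991305705978845)) 7.9667
```

```bash
python3 - <<'E'
from h import *
im,c=load("w4"); print(proj(c,[.452,.0365,.175],True))
m=(im.astype(int).sum(2)<110).astype(np.uint8); m=cv2.morphologyEx(m,cv2.MORPH_OPEN,np.ones((5,5)))
nl,lab,st,ce=cv2.connectedComponentsWithStats(m)
for j in range(1,nl):
    if st[j,4]>60:
        o,d=ray(c,ce[j],True); print(st[j],ce[j],o+d*(.175-o[2])/d[2])
E
```

```text
[207.223  156.5045]
[  0 135  18  22 364] [  8.522  145.4533] [0.4234 0.2681 0.175 ]
[  0 165  38  21 493] [ 15.2799 175.7181] [0.3906 0.2556 0.175 ]
[   0  186   44   51 1450] [ 17.2069 206.2931] [0.3539 0.2542 0.175 ]
[142 240  27  55 976] [156.3648 269.0092] [0.3285 0.0698 0.175 ]
[ 340  240   27   56 1030] [351.9058 269.2165] [ 0.3708 -0.125   0.175 ]
[ 414  284   54   90 2060] [438.8354 334.4267] [ 0.2864 -0.2982  0.175 ]
[  41  290   54   84 1916] [ 68.2865 337.2458] [0.1721 0.1951 0.175 ]
[284 353  10  31 212] [288.3538 369.3302] [ 0.2132 -0.1012  0.175 ]
[ 20 363  22  21 321] [ 31.1651 374.648 ] [0.0108 0.3081 0.175 ]
[467 362  23  22 337] [476.9674 374.6053] [ 0.1817 -0.4736  0.175 ]
```

View pics/w4.png

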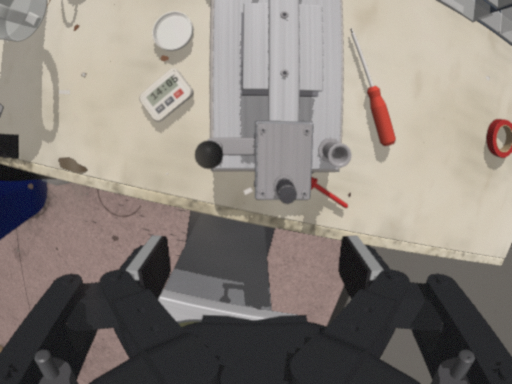

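In w4 the knob is at (208.5,154.5), where the wrist fit predicted it to within about 1 mm. So the wrist pose stands: yaw 0.215, origin (0.561,-0.0104). Next I'll grasp the pin and draw it out.

```bash
cat >> h.py <<'E'
Y=.2148; O=np.array([.561,-.0104]); D=down(Y-np.pi)
def W(x,y,z): # shaker mm -> world m
    c,s=np.cos(Y),np.sin(Y); x,y=x/1e3,y/1e3
    return [O[0]+c*x-s*y,O[1]+s*x+c*y,z/1e3]
def st(t=""): print(t,"t",manip.current_time(),"p",manip.current_eef_pos(),"F",manip.current_wrist_force(),"w",manip.current_width(),"g",manip.current_grasp_force())
E
python3 - <<'E'
from h import *
manip.move_pose(W(-128,0,240),D); manip.grip(.045)
print(manip.move_l(W(-128,0,172),rate=.1,stop_force=8)); st("down")
manip.grip(.0); st("gripped")
print(manip.move_l(W(-128,0,254),rate=.1,stop_force=25)); st("up")
manip.move_l(W(-104,-66,254),rate=.15); manip.wait(.3); st("over")
im=snap("w5"); s=imaging.camera("side")[100:260,130:290]
c=load("w5")[1]; print(proj(c,W(-104,-66,172),True),proj(c,W(-104,-66,112),True))
o=np.zeros((400,800,3),np.uint8); u,v=proj(c,W(-104,-66,150),True).astype(int); u,v=min(max(u,50),462),min(max(v,50),334)
o[:,:400]=cv2.resize(im[v-50:v+50,u-50:u+50],(400,400)); o[:,400:]=cv2.resize(s,(400,400)); print(u,v)
cv2.imwrite("pics/over.png",o[:,:,::-1])
E
```

```text
False
down t 11.975 p [ 0.4363 -0.0377  0.1724] F [0.2016 0.2362 0.0248] w 0.044719039905681414 g 0.0
gripped t 12.3583 p [ 0.4365 -0.0377  0.1727] F [-0.6765  0.6689  5.1704] w 0.01418282425676203 g 58.41641306877136
False
up t 13.325 p [ 0.4355 -0.0377  0.2533] F [-0.3777 -0.1856 -0.5477] w 0.014489474195458521 g 58.420724272727966
over t 14.2417 p [ 0.4732 -0.0965  0.2541] F [-0.2512  0.7174 -0.9136] w 0.014075621321448552 g 58.436951637268066
[254.2279 201.2776] [254.2142 182.0092]
254 193
```

View pics/over.png

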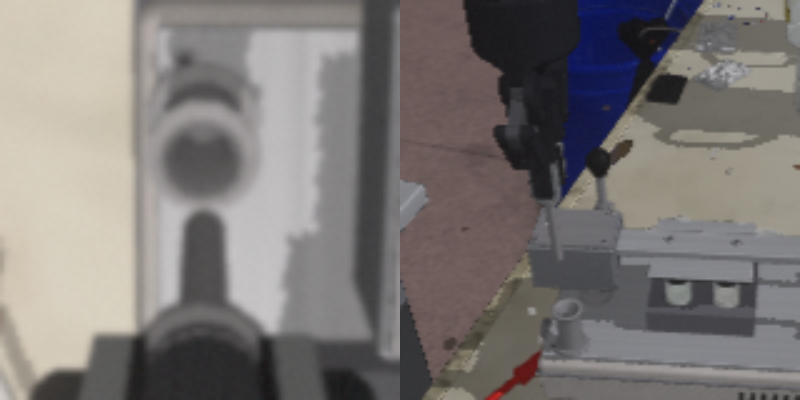

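The pin hangs straight in the grip. Its tip is at crop (204,220) and the socket rim at (203,150), both within about 1 mm of prediction, so I'll insert it.

```bash
python3 - <<'E'
from h import *
print(manip.move_l(W(-104,-66,190),rate=.12,stop_force=8)); st("at rim+")
print(manip.move_l(W(-104,-66,153),rate=.04,stop_force=8)); st("in")
E
```

```text
False
at rim+ t 15.025 p [ 0.4737 -0.0971  0.1904] F [0.4209 0.718  0.0831] w 0.01448605689525626 g 58.433228731155396
True
in t 15.8083 p [ 0.4733 -0.097   0.1564] F [-0.2091  0.5969  6.0981] w 0.014050055273332938 g 59.31123197078705
```

It seated at the expected height. I'll release, rise and check.

```bash
python3 - <<'E'
from h import *
manip.grip(.036); st("open")
manip.move_l(W(-104,-66,250),rate=.15); manip.wait(.2)
im=snap("w6"); c=load("w6")[1]; s=imaging.camera("side")[140:240,160:260]
u,v=proj(c,W(-104,-66,172),True).astype(int); print(u,v); v=min(v,334)
o=np.zeros((400,800,3),np.uint8)
o[:,:400]=cv2.resize(im[v-50:v+50,u-50:u+50],(400,400)); o[:,400:]=cv2.resize(s,(400,400))
cv2.imwrite("pics/parked.png",o[:,:,::-1])
manip.move_l(W(-95,68,240),rate=.2); st("over knob")
E
```

```text
open t 16.15 p [ 0.4723 -0.0968  0.1557] F [ 0.0042  0.3001 -0.063 ] w 0.03600078018236761 g 0.0
254 204
over knob t 18.05 p [0.4538 0.0354 0.2401] F [ 0.3587 -0.0878 -0.3217] w 0.03625346915391863 g 0.0
```

View pics/parked.png

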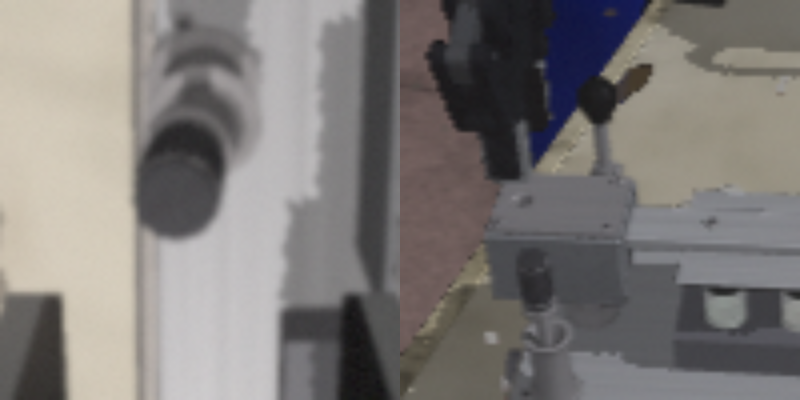

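The pin is parked upright with a slight lean inside the bore's play: grip top at crop (180,200), collar above the rim. Next, the knob.

```bash
python3 - <<'E'
from h import *
manip.grip(.045)
print(manip.move_l(W(-95,68,170),rate=.1,stop_force=8)); st("down")
manip.grip(0); st("grip")
print(manip.move_l(W(-95,83.5,170),rate=.03,stop_force=20)); manip.wait(.3); st("pulled")
s=imaging.camera("side")[140:220,160:260]; im=snap("w7")
o=np.zeros((400,800,3),np.uint8); o[:,:500]=cv2.resize(s,(500,400)); o[:,500:]=cv2.resize(im[120:384,160:358],(300,400))
cv2.imwrite("pics/pulled.png",o[:,:,::-1])
E
```

```text
False
down t 19.1583 p [0.4541 0.0358 0.1705] F [-0.2561  0.1347 -0.5977] w 0.04511843714234221 g 0.0
grip t 19.5 p [0.4542 0.0366 0.1709] F [-1.5067  3.7934  6.445 ] w 0.021963828942852884 g 58.396321535110474
False
pulled t 20.4667 p [0.4514 0.0495 0.1708] F [ 0.9204 -5.8006  6.1966] w 0.02174244854708892 g 58.66176903247833
```

View pics/pulled.png

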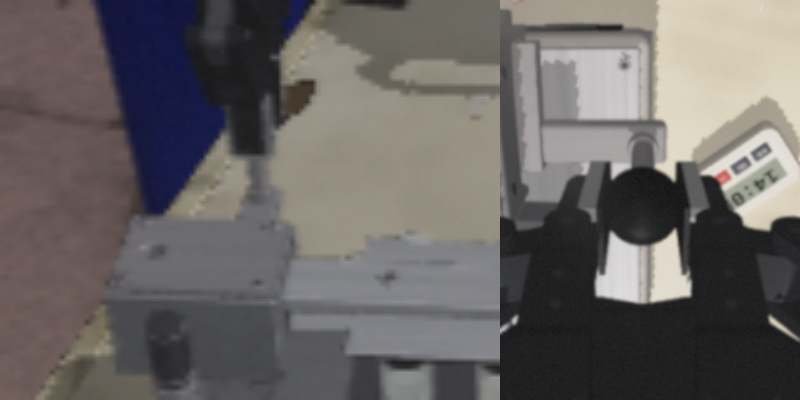

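The jaws hold the knob and the latch bar is out. The travel is about 13 mm with about 6 N of spring force. I'll pull on to the stop, then lift along the arc.

```bash
python3 - <<'E'
from h import *
print(manip.move_l(W(-95,86.5,170),rate=.02,stop_force=10)); manip.wait(.3); st("stop")
p=np.array(manip.current_eef_pos()); f=np.array([np.cos(Y),np.sin(Y),0])
for t in np.arange(.04,.381,.04):
    q=p+f*(.210*(1-np.cos(t))+.041*np.sin(t))+[0,0,.210*np.sin(t)+.041*(np.cos(t)-1)]
    if manip.move_l(q,rate=.06,stop_force=25): print("stopped",t); break
    if t<.1: st("lift")
manip.wait(.3); st("end")
im=snap("w8"); s=imaging.camera("side")[120:240,160:310]
o=np.zeros((400,800,3),np.uint8); o[:,:500]=cv2.resize(s,(500,400)); o[:,500:]=cv2.resize(im[120:384,160:358],(300,400))
cv2.imwrite("pics/lift.png",o[:,:,::-1])
E
```

```text
False
stop t 21.1667 p [0.4508 0.0523 0.1708] F [ 0.2232 -6.0668  5.7746] w 0.022227261513395675 g 58.66099298000336
lift t 21.475 p [0.4527 0.051  0.1788] F [ 2.6193 -6.4083 -5.3762] w 0.021950491855904232 g 58.997966051101685
lift t 21.7667 p [0.4547 0.0515 0.1869] F [ 3.378  -6.2584 -4.234 ] w 0.0218633166469347 g 59.078768491744995
end t 24.1083 p [0.4793 0.0567 0.2413] F [ 5.9553 -5.8291 -7.3173] w 0.021563983699944278 g 59.987300634384155
```

View pics/lift.png

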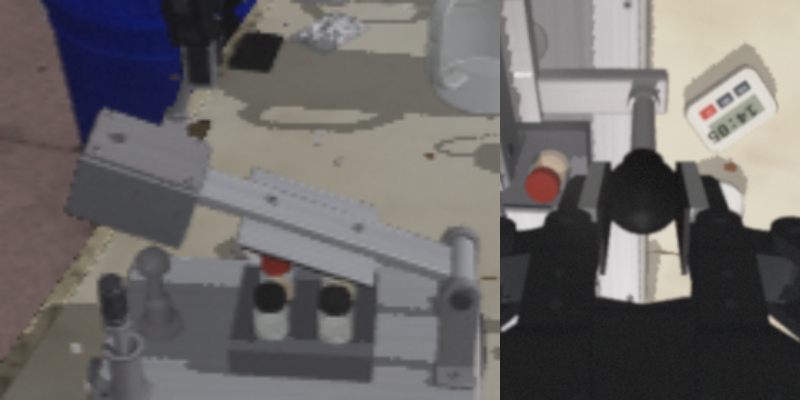

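The arm is up, the pin is parked and the vials are standing. The pin hole is at side (190.4,190.0) shut and (195.4,161.1) now. I'll lift a bit more for margin and check the angle from that hole.

```bash
python3 - <<'E'
from h import *
cs=imaging.calibration("side"); n=np.array([-np.sin(Y),np.cos(Y),0]); f=np.array([np.cos(Y),np.sin(Y),0])
h=np.array(W(115,0,134))
def ang(uv):
    o,d=ray(cs,uv); p=o+d*((h-o)@n)/(d@n)-h; print(p@f,p[2]); return np.arctan2(p[2],-p@f)
a0=ang((190.4,190)); a1=ang((195.4,161.1)); print(a0,a1,a1-a0)
p=np.array(manip.current_eef_pos()); f=np.array([np.cos(Y),np.sin(Y),0]); g=lambda t:f*(.210*(1-np.cos(t))+.041*np.sin(t))+[0,0,.210*np.sin(t)+.041*(np.cos(t)-1)]
t=a1-a0
print(manip.move_l(p+g(t+.08)-g(t),rate=.05,stop_force=25)); manip.wait(.5); st("end")
s=imaging.camera("side")[120:240,160:310]; cv2.imwrite("pics/fin.png",cv2.resize(s,(750,600))[:,:,::-1])
E
```

```text
-0.24398505948619512 0.014496266510509837
-0.22337375779719482 0.09471290090475382
0.05934480114258974 0.4010325454074432 0.3416877442648535
False
end t 25.2 p [0.4882 0.0568 0.2544] F [ 2.9917 -6.4354 -6.459 ] w 0.022133853263388237 g 60.27428984642029
```

View pics/fin.png

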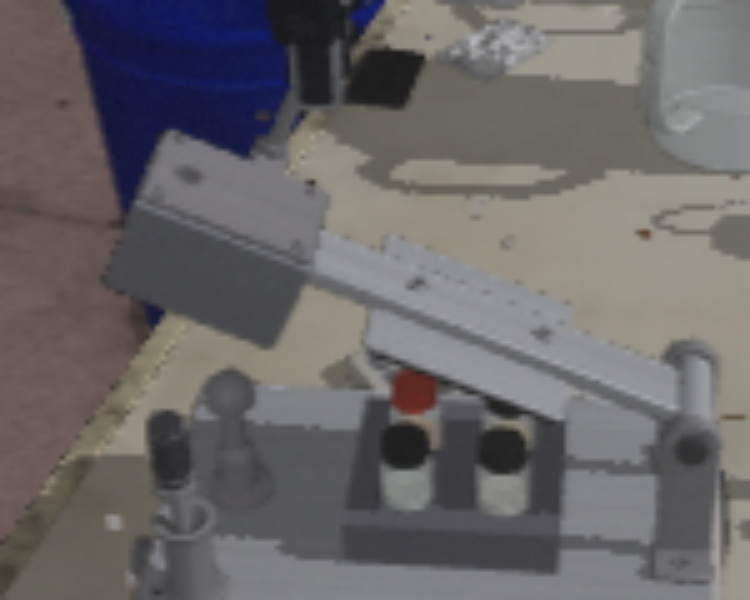

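The tilt is now about 0.42 rad, which puts the coupler about 85 mm above the ball. The hole is at crop (188,174), the pin is parked at (170,450) and the vials are standing. I'll hand it in.

```bash
python3 -c "
from plant import manip
print(manip.sign_off())"
```

```text
the job is handed in; nothing more can be done
None
```

I've handed the job in at about 25 s of the 54 s allowed: the lock pin is down in its socket and let go, the latch is pulled to about its stop, and the gripper holds the arm up by the knob with the coupler about 85 mm above the ball, estimated from the side view; the last pictures show the vials in view still standing, and the sign-off call returned no verdict.

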